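# Bring the tall sauce pump round over the dip pot and press it

## Robot

A 6-joint arm with a two-finger parallel gripper is mounted at the origin on a cart in front of the work surface, level with it; the furniture and walls round the work are solid. World frame = base frame: x ahead of the robot, y to its left, z up, the work surface at z = 0. Lengths are in m, angles in degrees, forces in N, time in s.
With the tool pointing down it reaches from about 0.4 to 0.825 m from the base axis. Payload 7 kg.
Tool frame: the origin (TCP) lies midway between the tips of the shut fingers; the grasp point (between the pads) lies 19 mm behind it; z points along the fingers, y is the direction in which the jaws open and shut (so a half turn about z gives the same grasp; the last joint's range is limited). The gripper opens to 88 mm and grips with 3 to 60 N. Pads are 19 mm wide; open, the fingers measure 130 mm over their backs; the gripper's body (78 mm by 193 mm) begins 47 mm behind the grasp point.
Start: joints at [-53.394, 20.546, 0.682, 0, -70.136, -16.507], TCP at [0.232, -0.634, 0.227] pointing down, gripper open.
Joint ranges: [-176.03, 176.03], [-82.01, 121.73], [-58.28, 71.71], [-173.87, 95.51], [-174.79, -0.11], [-173.66, 173.66]. Speed limits (degrees/s): [136.94, 136.94, 172.46, 180, 180, 180].

## Interface

Orientations are given as [roll, pitch, yaw] about the fixed x, y, z axes, in that order (R = Rz(yaw) Ry(pitch) Rx(roll)).
In Python, from plant import ctrl gives the robot as it stands. The module is installed in compiled form; this text tells all that it offers.
- The arm moves only by the tool arm_command, never from a script. Its argument "targets" is a list that holds one entry, the list of rows, each a list of 7 numbers: the turn, a rotation vector about the world's x, y, z in rad, then the shift along the world's x, y, z in cm, then the opening, from 0 (shut) to 1 (fully open). A call has 1 to 8 rows; each row is the pose to reach, as a shift and turn from the pose commanded when the call began; what a row does not reach only later rows make up. A row lasts 1/12 s, in which the tool goes at most 41.7 mm and 7.16 degrees, less where a joint would pass 70% of its speed; a pose out of reach is approached as far as the arm can. A call with a gripper value outside its range is refused whole. The fingers move at their own pace and stop on an object; the grip force is fixed at half the most. Time passes only in rows, so rows that repeat a pose let the fingers close. It gives the time, the measured TCP pose, the force and the opening at its end, in the units of the state.
- ctrl.get_obs(): the state, without advancing time (a new reading comes with each control period).
- ctrl.snapshot(name): name is "side" or "top" or "wrist"; returns the picture (420x560x3 uint8, blue, green, red); there is no depth.
- ctrl.camera_model(name): a dict with "K" (3x3 intrinsics, pixels), "xyz" and "rotation" of the camera in the world. Camera axes: x right, y up, looking along -z (the intrinsics and any distortion apply to the point x, -y, -z); pixel columns grow to the right and rows downward; lengths in m; the calibration is good to about 2 mm. A picture is of the moment at which its call begins: read the wrist's pose just before it. camera_model takes no time and is no camera call; for the wrist camera it gives the pose at the moment of the call.
- ctrl.close_job(): hands the job in, once; it reports no verdict.
The state is a dict: "clock": time; "joint_pos": joint angles; "qvel": joint speeds; "tau": joint torques, N m; "tool_pos": TCP position; "orientation": TCP orientation; "force": force on the tool from outside, world axes, zero at the start; "moment": the same for the moment, N m; "opening": finger opening in m.
Only numpy, scipy, OpenCV 4.12 (cv2) and the standard library are available. Lean on these libraries where they do the work, as an engineer would, in place of code of your own. Each camera call takes 0.05 s, during which the arm holds its last target. There are 200 camera calls.

## Task

Turn the wooden carousel by pushing its rim with the fingertips (it has finger notches) until the spout of the taller pump is over the middle of the white dip pot on the steel drip stand, then press that pump's head all the way down and let it rise again, leaving the spout over the pot. Do not touch that pump until its spout is over the pot, and never touch the shorter pump or the two shakers on the carousel. Nothing is to be lifted, and the pot stays where it is.

Things in the scene. Friction and masses are not known exactly. Their poses are not given: they have to be found in the camera images.
- carousel_axis (a point): Point on the upright turning axis of the carousel, on its top face, 50 mm above the table. The carousel is a dark wooden disc of radius 145 mm, 18 mm thick (underside 32 mm above the table); it cannot be lifted. Round it, 120 degrees apart, stand the tall pump, then (anticlockwise from above) the pair of shakers, then the short pump.
- notch_1 (a point): Middle of the finger notch 60 degrees anticlockwise (from above) of the tall pump's spout, 137 mm from the carousel's axis, on the top face. Each notch is a U cut right through the rim: 76 mm wide, its floor at radius 115 mm, open outward at 145 mm, side walls parallel to its own radius. A fingertip let down into it pushes a side wall and carries the disc round.
- notch_2 (a point): The same for the notch 180 degrees from the tall pump's spout.
- notch_3 (a point): The same for the notch 60 degrees clockwise of the tall pump's spout.
- carousel (a joint): Turning angle of the carousel, rad, anticlockwise from above positive, counted from its start, which is 0 in every episode (it does not tell which way the pumps point). It turns without end both ways, with a steady drag of 0.13 N m (about 1 N at the rim), and stops almost at once when the push stops.
- drip_stand: Fixed steel drip stand on the table, 10 mm high: a round foot of radius 95 mm under the carousel (with a pedestal of radius 62 mm between them) and a tongue 88 mm wide reaching 229 mm from the axis on the pot's side. Origin: on the table, on the carousel's axis; the tongue points along its -x axis.
- tall_pump: The taller sauce pump: an aluminium jar 68 mm across and 105 mm high with a black screw lid (70 mm across), fixed on the carousel with its axis 75 mm from the carousel's axis. Origin: centre of its underside (50 mm above the table); its x axis points along the spout, away from the carousel's axis.
- tall_pump_head (a point): Centre of the top of the tall pump's round black push head (42 mm across), 207 mm above the table when up; press straight down here.
- tall_pump_spout (a point): Open end of the tall pump's steel spout (tube 11 mm thick), which moves up and down with the head. It is 185 mm from the carousel's axis, pointing straight away from it, and 163 mm above the table when up.
- tall_pump_plunger (a joint): How far the tall pump's head is pushed down, m: 0 up, 0.022 fully down. A spring lifts it: it gives from about 3.5 N and takes about 8.5 N to be fully down.
- short_pump: The other, shorter pump of the same make (jar 62 mm high, head top 164 mm and spout end 120 mm above the table, spout just as long). Not to be touched. Origin: centre of its underside, x axis along its spout.
- short_pump_plunger (a joint): How far the short pump's head is pushed down, m. Stays at 0.
- dip_pot: Loose round white ceramic dip pot, 60 mm across at the mouth, 36 mm high, wall 4 mm, standing on the round front end of the steel drip stand, 185 mm from the carousel's axis on the robot's side. Origin: centre of its underside, 10 mm above the table.
- pepper_shaker: Loose glass table shaker with dark grey contents and a domed cap, 58 mm across, 83 mm high, standing in a low steel ring (8 mm high) on the carousel, 72 mm from its axis. Origin: centre of its underside.
- salt_shaker: The same shaker with white contents, in the ring beside it. Origin: centre of its underside.
There are look-alikes about, which are no part of the job. What is shaped like the dip_pot but purple is not meant.

How it is judged (in metres and radians):
On the way, in this order (a step that is already met when the one before it is completed fails the run):
1. the tall pump's spout is brought over the pot, with the pump still up (horizontal distance between tall_pump_spout and dip_pot below 0.018 m and value of joint tall_pump_plunger below 0.004 m), for 0.2 s.
2. the tall pump is pressed fully down with its spout over the pot (horizontal distance between tall_pump_spout and dip_pot below 0.02 m and value of joint tall_pump_plunger above 0.019 m), for 0.1 s.
At the end, for the whole second after the job is handed in: the tall pump's spout is within 18 mm (seen from above) of the pot's centre, its pump has been fully pressed there (19 mm of 22) and is up again, the carousel is at rest, the pot stands upright within 20 mm of where it stood, and both shakers stand upright on the carousel (horizontal distance between tall_pump_spout and dip_pot below 0.018 m and value of joint each of tall_pump_plunger, short_pump_plunger below 0.003 m and velocity of joint carousel between -0.05 and 0.05 rad/s and distance of dip_pot from where it was at the start of the episode below 0.02 m and angle between each of dip_pot, pepper_shaker, salt_shaker's own z axis and vertical below 0.12 rad and height (world z) of pepper_shaker between 0.044 and 0.058 m and height (world z) of salt_shaker between 0.044 and 0.058 m); the robot touches nothing.
It fails at once if the tall pump is touched or pressed while its spout is not over the pot (more than 26 mm from its centre) (horizontal distance between tall_pump_spout and dip_pot above 0.026 m and (value of joint tall_pump_plunger above 0.006 m or contact force between any of the fingers, the arm and tall_pump above 2 N)).
It fails at once if the short pump is touched or pressed (value of joint short_pump_plunger above 0.006 m or contact force between any of the fingers, the arm and short_pump above 2 N).
It fails at once if the pot is lifted, shifted by more than 20 mm or upset (height (world z) of dip_pot above 0.025 m or distance of dip_pot from where it was at the start of the episode above 0.02 m or angle between dip_pot's own z axis and vertical above 0.3 rad).
It fails at once if a shaker is touched, lifted or upset (contact force between any of the fingers, the arm and pepper_shaker above 2 N or height (world z) of any of pepper_shaker, salt_shaker above 0.075 m or angle between any of pepper_shaker, salt_shaker's own z axis and vertical above 0.4 rad or contact force between any of the fingers, the arm and salt_shaker above 2 N).
It also fails if it takes over 64 s, if anything falls off the work surface, if the arm or the gripper's body presses on something with over 40 N, if the wrist force passes 120 N, or if a joint passes its speed limit or range.

## Working session

There is one attempt and no reset: what is moved stays moved. The work goes in short steps, Python scripts to look and compute and a tool call to move; the robot and the scene stay as the last step left them, time stands still between calls to the robot, and variables do not carry over. Pictures are saved under pics/ and viewed, about 8 in all and at most 12, crops included, and the job is handed in when it is done.

Besides the shell and the picture viewer there is one more tool, called after "Emit:" as name(argument=value, ...), one argument or row to a line, values as JSON. arm_command: Moves the arm, as the interface text tells. Its arguments: {"type":"object","properties":{"targets":{"type":"array","items":{"type":"array","items":{"type":"array","items":{"type":"number"}}}}},"required":["targets"]}

```bash
mkdir -p pics
cat > h.py <<'E'
import numpy as np, cv2
from plant import ctrl
def cam(n):
    m=ctrl.camera_model(n); return np.array(m["K"]),np.array(m["xyz"]),np.array(m["rotation"]),m
def ray(n,u,v,z):
    K,p,R,m=cam(n); d=np.linalg.inv(K)@[u,v,1]; d=R@np.array([d[0],-d[1],-d[2]])
    return p+d*(z-p[2])/d[2]
def proj(n,P):
    K,p,R,m=cam(n); c=R.T@(np.array(P)-p); q=K@[c[0],-c[1],-c[2]]; return q[:2]/q[2]
E
python3 - <<'E'
from h import *
for n in ("top","side"):
    print(n,cam(n)[3]); cv2.imwrite(f"pics/{n}0.png",ctrl.snapshot(n))
print(ctrl.get_obs())
a=cv2.imread("pics/top0.png");b=cv2.imread("pics/side0.png")
E
```

```text
top {'K': array([[448.14598663,   0.        , 281.67112803],
       [  0.        , 448.14598663, 205.61302726],
       [  0.        ,   0.        ,   1.        ]]), 'xyz': array([ 0.48042485, -0.24619613,  1.00405561]), 'rotation': array([  6.22286905,  -1.07780112, -89.92066857])}
side {'K': array([[480.98794423,   0.        , 277.35699965],
       [  0.        , 480.98794423, 212.8890001 ],
       [  0.        ,   0.        ,   1.        ]]), 'xyz': array([0.49362274, 0.48454359, 0.56282221]), 'rotation': array([  61.49346997,   -0.36544313, -173.45440191])}
{'clock': 0.1, 'joint_pos': array([-5.33910900e+01,  2.05879959e+01,  6.39518836e-01, -1.67441424e-02,
       -7.01355363e+01, -1.65048057e+01]), 'qvel': array([-0.1355111 , -0.05023838,  0.14208849,  0.07138363,  0.02438002,
        0.04585784]), 'tau': array([-9.78635435e-04, -5.84160876e+01,  2.93750435e+01,  7.01539010e+00,
        1.01589609e-02, -5.81719632e-05]), 'tool_pos': array([ 0.23181619, -0.63348849,  0.22571576]), 'orientation': array([ 1.79914976e+02, -8.77709521e-03, -1.59901590e+02]), 'force': array([ 0.05894381,  0.00827562, -0.26365537]), 'moment': array([-0.06420898, -0.04227456,  0.00768849]), 'opening': 0.08757247118806377}
```

View pics/top0.png

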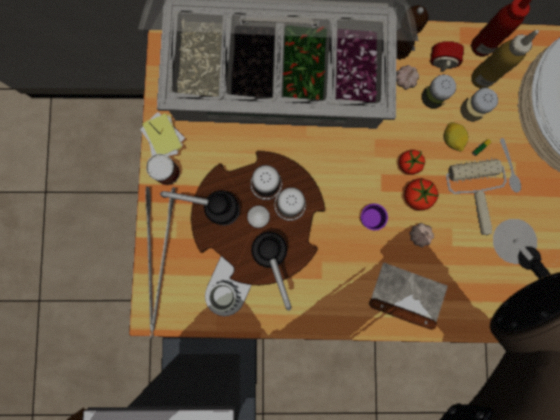

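View pics/side0.png

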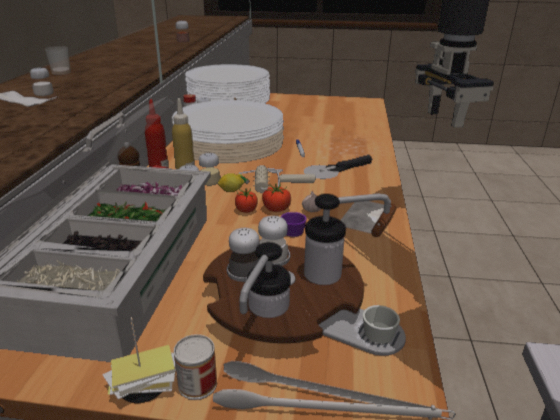

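The top view shows the carousel axis at about (258,217). The tall pump is at (270,247) with its spout end at (286,305), and the short pump is at (220,207). The white pot is at (225,297) on the stand's tongue. The purple pot at (373,216) is the look-alike. The side view agrees: tall pump at (325,245), pot at (380,325). The carousel has to turn clockwise.

```bash
cat >> h.py <<'E'
from scipy.spatial.transform import Rotation as Ro
def cam(n):
    m=ctrl.camera_model(n); return np.array(m["K"]),np.array(m["xyz"]),Ro.from_euler('xyz',m["rotation"],degrees=True).as_matrix(),m
E
python3 - <<'E'
from h import *
from scipy.optimize import least_squares
for uv,z in [((258,217),.05),((225,297),.046),((286,305),.163),((270,240),.207),((167,196),.12)]: print(uv,ray("top",*uv,z).round(4))
a=cv2.imread("pics/top0.png")
c=cv2.resize(a[140:325,140:340],None,fx=4,fy=4,interpolation=cv2.INTER_CUBIC)[:,:800]
c=cv2.convertScaleAbs(c,alpha=1.6,beta=15)
h=cv2.resize(c,(640,592));cv2.imwrite("pics/c1.png",h)
# checking side: projecting guess
A=ray("top",258,217,.05);print(proj("side",A)); print(proj("side",ray("top",286,305,.163)),proj("side",ray("top",225,297,.046)))
E
```

```text
(258, 217) [ 0.5599 -0.2135  0.05  ]
(225, 297) [ 0.3916 -0.1454  0.046 ]
(286, 305) [ 0.3878 -0.2701  0.163 ]
(270, 240) [ 0.5059 -0.2405  0.207 ]
(167, 196) [ 0.5952 -0.0356  0.12  ]
[283.21068368 277.7741652 ]
[385.37150755 213.0838531 ] [381.21699097 311.919737  ]
```

View pics/c1.png

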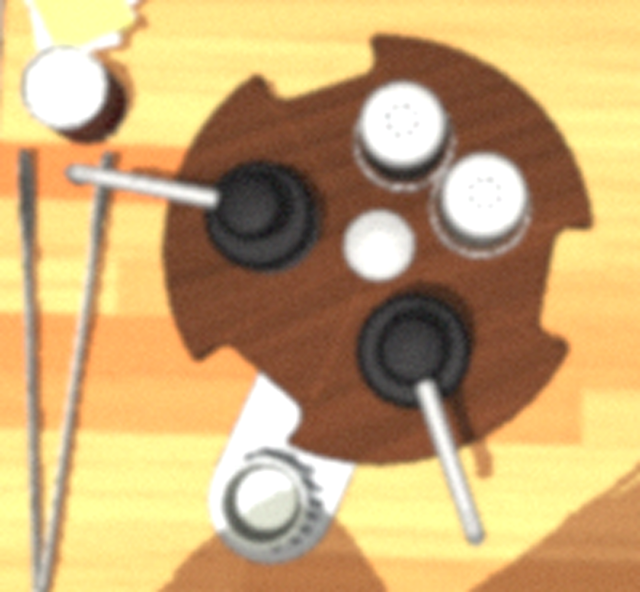

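The crop shows the axis at about (378,250) and the tall spout end at (475,538). The white pot's mouth is at (265,500), on the steel tongue, so it is the one meant and the purple one isn't. The notches are centred at about (250,405), (560,285) and (318,70).

Run:
```python
from h import *
from scipy.optimize import least_squares
f=lambda p,z: ray("top",140+p[0]/3.2,140+p[1]/3.2,z)
P=np.array([f(p,.05)[:2] for p in [(375,36),(480,73),(552,140),(592,225),(566,345),(450,455),(345,463),(195,357),(165,250),(185,165),(255,78)]])
s=least_squares(lambda c:np.hypot(*(P-c[:2]).T)-.145,[.56,-.21]);A=s.x;print("axis",A,s.fun.round(4))
pot=f((265,500),.046)[:2]
ang=lambda q:np.degrees(np.arctan2(*(np.array(q)[:2]-A)[::-1]))
print("pot",pot,ang(pot),np.hypot(*(pot-A)))
for n,p,z in [("spout",(475,538),.163),("head",(412,346),.207),("sspout",(75,173),.12),("shead",(250,203),.164),("n3",(250,405),.05),("n1",(560,285),.05),("n2",(318,70),.05)]:
    q=f(p,z);print(n,q.round(4),ang(q),np.hypot(*(q[:2]-A)))
```

```text
axis [ 0.55705087 -0.21351484] [ 0.0009 -0.0062 -0.0061 -0.0005 -0.0049 -0.002  -0.0038 -0.0058 -0.0038
 -0.0038 -0.0017]
pot [ 0.39310168 -0.14075408] 156.0683225755393 0.1793696373941701
spout [ 0.3822 -0.2746  0.163 ] -160.7363548609468 0.18523382894805604
head [ 0.4916 -0.2383  0.207 ] -159.26119134971773 0.06999221574101173
sspout [ 0.5991 -0.0285  0.12  ] 77.20737419366576 0.18975450405953406
shead [ 0.5758 -0.1423  0.164 ] 75.28159216877253 0.07367284565950838
n3 [ 0.455  -0.1304  0.05  ] 140.84221793362312 0.13163895762460415
n1 [ 0.5344 -0.3352  0.05  ] -100.53229916468183 0.12373421159441564
n2 [ 0.6793 -0.1725  0.05  ] 18.572945913355408 0.12892588501255067
```

Emit:
arm_command(
  targets=[
    [[0,0,1.04,29.7,28.1,0,0],[0,0,1.04,29.7,28.1,0,0],[0,0,1.04,29.7,28.1,0,0],[0,0,1.04,29.7,28.1,0,0],[0,0,1.04,29.7,28.1,0,0],[0,0,1.04,29.7,28.1,0,0],[0,0,1.04,29.7,28.1,0,0],[0,0,1.04,29.7,28.1,0,0]],
  ],
)

```text
clock: 0.77
tool_pos: [0.4751, -0.403, 0.2264]
orientation: [180.0, 0.0, -102.3]
force: [0.7, -1.1, 0.8]
opening: 0.0401
```

Emit:
arm_command(
  targets=[
    [[0,0,0,0,0,0,0],[0,0,0,0,0,0,0],[0,0,0,0,0,0,0]],
  ],
)

```text
clock: 1.02
tool_pos: [0.4741, -0.4043, 0.2261]
orientation: [179.9, 0.0, -102.6]
force: [0.1, -0.7, -0.4]
opening: 0.0198
```

Run:
```python
from h import *
o=ctrl.get_obs();print(o["clock"],o["tool_pos"],o["orientation"],o["opening"],o["joint_pos"])
cv2.imwrite("pics/w1.png",ctrl.snapshot("wrist"))
```

```text
1.0167 [ 0.4741005  -0.40434929  0.22614908] [ 1.79949845e+02  1.19675622e-02 -1.02592334e+02] 0.019752681534252286 [-2.25348198e+01  1.57541571e+01 -6.23694017e+00 -3.37229022e-03
 -6.80603709e+01  9.94375265e+00]
```

View pics/w1.png

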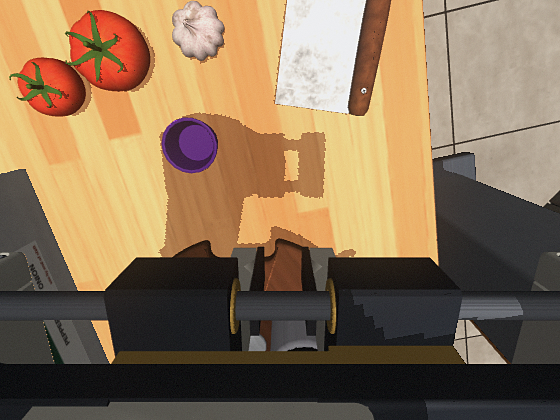

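The wrist view shows the carousel rim just under the gripper at (280,270), and open table outside it with the purple pot at (190,145). Next I move in and lower into notch_1.

Emit:
arm_command(
  targets=[
    [[0,0,0.04,2.8,2.6,0,0],[0,0,0.04,5.5,5.1,0,0],[0,0,0.04,5.5,5.1,-4,0],[0,0,0.04,5.5,5.1,-8,0],[0,0,0.04,5.5,5.1,-10,0],[0,0,0.04,5.5,5.1,-12,0],[0,0,0.04,5.5,5.1,-12,0],[0,0,0.04,5.5,5.1,-12,0]],
  ],
)

```text
clock: 1.73
tool_pos: [0.5277, -0.3548, 0.1059]
orientation: [179.9, 0.0, -100.4]
force: [0.5, -0.4, 0.8]
opening: 0.0006
```

Run:
```python
from h import *
a=ctrl.snapshot("side");o=ctrl.get_obs();print(o["tool_pos"],o["orientation"],o["opening"])
c=cv2.convertScaleAbs(cv2.resize(a[150:370,180:460],None,fx=2.5,fy=2.5,interpolation=cv2.INTER_CUBIC),alpha=1.4)
cv2.imwrite("pics/s1.png",c)
```

```text
[ 0.52882787 -0.35500157  0.1073496 ] [-1.79989109e+02 -2.98289011e-02 -1.00398953e+02] 6.67371203405854e-05
```

View pics/s1.png

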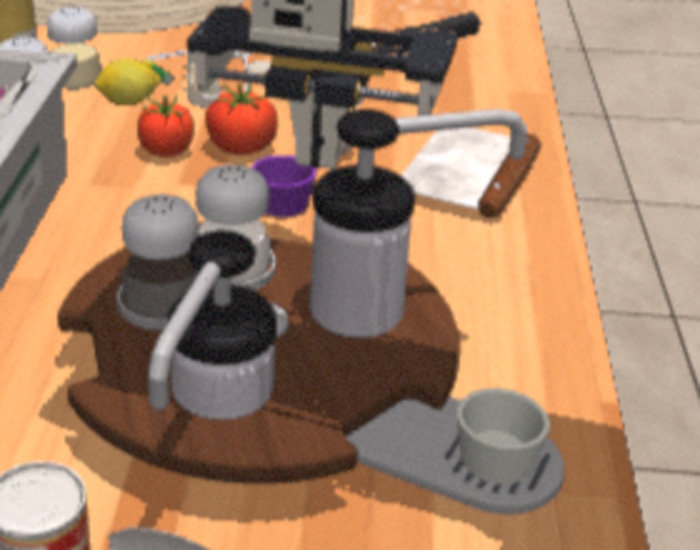

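The side view shows the shut fingers just outside the rim, at (320,140), behind the tall pump and clear of everything. I lower into the notch.

Emit:
arm_command(
  targets=[
    [[0,0,0,0,0.1,-2,0],[0,0,0,0,0.1,-4,0],[0,0,0,0,0.1,-5.5,0],[0,0,0,0,0.1,-6.8,0],[0,0,0,0,0.1,-6.8,0],[0,0,0,0,0.1,-6.8,0]],
  ],
)

```text
clock: 2.28
tool_pos: [0.5295, -0.3535, 0.0399]
orientation: [-179.9, -0.0, -100.3]
force: [0.9, -0.2, 0.9]
opening: 0.0007
```

Run:
```python
from h import *
o=ctrl.get_obs();T=o["tool_pos"];print(T,o["orientation"],o["force"])
A=np.array([.557,-.2135])
for i,d in enumerate([-4,-8,-12,-16,-20,-24,-28,-32,-36,-40,-43,-45]):
    p=A+.142*np.array([np.cos(np.radians(-101.3+d)),np.sin(np.radians(-101.3+d))])
    print(d,round(np.radians(min(0,d+7)),3),((p-T[:2])*100).round(2))
```

```text
[ 0.52954254 -0.3535184   0.03990572] [-1.79931211e+02 -2.76997054e-02 -1.00337879e+02] [ 0.86768394 -0.1531119   0.93444466]
-4 0.0 [-1.    0.31]
-8 -0.017 [-1.95  0.6 ]
-12 -0.087 [-2.87  0.96]
-16 -0.157 [-3.77  1.38]
-20 -0.227 [-4.63  1.87]
-24 -0.297 [-5.46  2.41]
-28 -0.367 [-6.25  3.01]
-32 -0.436 [-6.99  3.67]
-36 -0.506 [-7.69  4.37]
-40 -0.576 [-8.34  5.12]
-43 -0.628 [-8.79  5.72]
-45 -0.663 [-9.07  6.12]
```

Free descent with no contact force. I sweep in two calls.

Emit:
arm_command(
  targets=[
    [[0,0,0,-0.5,0.15,0,0],[0,0,0,-1,0.3,0,0],[0,0,-0.02,-1.95,0.6,0,0],[0,0,-0.09,-2.85,0.95,0,0],[0,0,-0.16,-3.75,1.4,0,0],[0,0,-0.23,-4.65,1.85,0,0],[0,0,-0.3,-5.45,2.4,0,0],[0,0,-0.3,-5.45,2.4,0,0]],
  ],
)

```text
clock: 2.95
tool_pos: [0.4728, -0.3279, 0.0394]
orientation: [-180.0, 0.0, -117.8]
force: [-0.1, -0.4, -0.3]
opening: 0.0002
```

Run:
```python
from h import *
a=ctrl.snapshot("top");o=ctrl.get_obs();T=o["tool_pos"];print(T,o["orientation"],o["force"])
c=cv2.convertScaleAbs(cv2.resize(a[140:325,140:340],None,fx=3.2,fy=3.2,interpolation=cv2.INTER_CUBIC),alpha=1.6,beta=15)
cv2.imwrite("pics/t2.png",c)
```

```text
[ 0.47378871 -0.32841637  0.03952267] [-1.79952347e+02  1.60269829e-02 -1.17468818e+02] [-0.15521095 -0.51064739 -0.13004516]
```

View pics/t2.png

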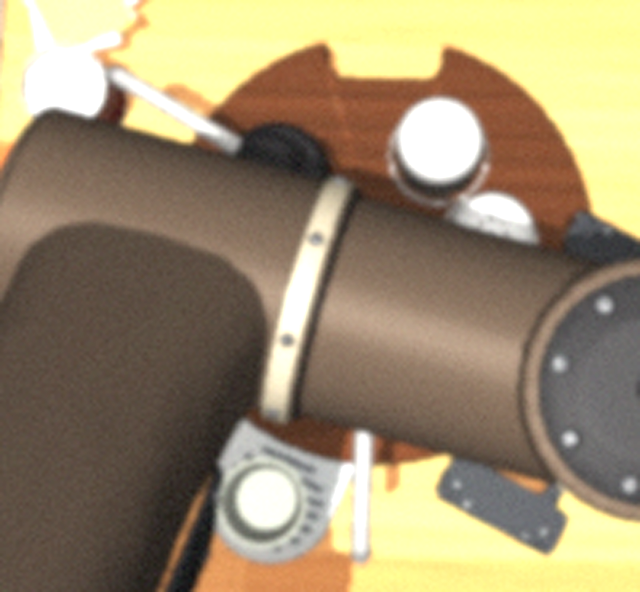

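The disc turned clockwise. The spout end is now at (361,555), the pot is unmoved at (265,500), and the gripper jaw at (440,490) is clear of the spout.

Run:
```python
from h import *
T=np.array([.4738,-.3284]);A=np.array([.557,-.2135])
ang=lambda q:np.degrees(np.arctan2(*(np.array(q)[:2]-A)[::-1]))
q=ray("top",140+361/3.2,140+555/3.2,.163);print(q,ang(q),np.hypot(*(q[:2]-A)))
a0=ang(T);r=np.hypot(*(T-A));print(a0,r)
print("n2",ang(ray("top",140+388/3.2,140+64/3.2,.05)))
for d in [-5,-10,-15,-20,-22,-24,-26]:
    p=A+.142*np.array([np.cos(np.radians(a0+d)),np.sin(np.radians(a0+d))]);print(d,np.radians(d).round(3),((p-T)*100).round(2))
```

```text
[ 0.37265951 -0.2091241   0.163     ] 178.6401598762527 0.18439242040531978
-125.90859505406584 0.14185996616381952
n2 -2.7865032217112504
-5 -0.087 [-0.98  0.76]
-10 -0.175 [-1.88  1.61]
-15 -0.262 [-2.7   2.54]
-20 -0.349 [-3.44  3.53]
-22 -0.384 [-3.71  3.95]
-24 -0.419 [-3.97  4.37]
-26 -0.454 [-4.21  4.8 ]
```

Emit:
arm_command(
  targets=[
    [[0,0,-0.09,-1,0.75,0,0],[0,0,-0.17,-1.9,1.6,0,0],[0,0,-0.26,-2.7,2.55,0,0],[0,0,-0.35,-3.45,3.55,0,0],[0,0,-0.38,-3.7,3.95,0,0],[0,0,-0.38,-3.7,3.95,0,0],[0,0,-0.38,-3.7,3.95,0,0]],
  ],
)

```text
clock: 3.58
tool_pos: [0.4381, -0.2895, 0.039]
orientation: [-180.0, 0.0, -139.1]
force: [0.8, -0.2, -0.6]
opening: 0.0002
```

Run:
```python
from h import *
a=ctrl.snapshot("top");b=ctrl.snapshot("side");o=ctrl.get_obs();T=o["tool_pos"];print(T,o["orientation"],o["force"])
f=lambda a:cv2.convertScaleAbs(cv2.resize(a,None,fx=3,fy=3,interpolation=cv2.INTER_CUBIC),alpha=1.6,beta=15)
cv2.imwrite("pics/t3.png",np.hstack([f(a[190:330,170:300]),f(b[210:350,310:440])]))
A=np.array([.557,-.2135]);print(np.degrees(np.arctan2(*(T[:2]-A)[::-1])))
```

```text
[ 0.43815258 -0.28968574  0.0387718 ] [-1.79966485e+02  1.31535143e-02 -1.39147566e+02] [-0.12968178  0.42388271 -0.68440443]
-147.33857433315524
```

View pics/t3.png

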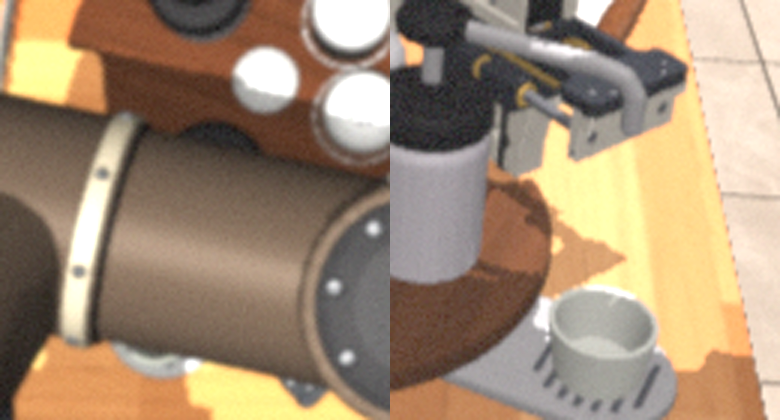

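Emit:
arm_command(
  targets=[
    [[0,0,0,0.4,-0.7,0,0],[0,0,0,0.4,-0.7,0,0],[0,0,0,-0.9,-1.5,0,0],[0,0,0,-2.1,-2.3,0,0],[0,0,0,-2.1,-2.3,4,0],[0,0,0,-2.1,-2.3,8,0],[0,0,0,-2.1,-2.3,12,0],[0,0,0,-2.1,-2.3,16,0]],
  ],
)

```text
clock: 4.35
tool_pos: [0.4148, -0.3128, 0.2002]
orientation: [180.0, -0.0, -139.3]
force: [2.0, -0.5, -0.7]
opening: 0.0003
```

Emit:
arm_command(
  targets=[
    [[0,0,0,0,0,4,0],[0,0,0,0,-4,6,0],[0,0,0,0,-8,6,0],[0,0,0,0,-12,6,0],[0,0,0,0,-16,6,0],[0,0,0,0,-20,6,0],[0,0,0,0,-20,6,0]],
  ],
)

```text
clock: 4.93
tool_pos: [0.4141, -0.5181, 0.2561]
orientation: [179.9, -0.1, -139.5]
force: [-0.3, 1.0, -1.5]
opening: 0.0003
```

Run:
```python
from h import *
a=ctrl.snapshot("top");b=ctrl.snapshot("side");o=ctrl.get_obs();T=o["tool_pos"];print(o["clock"],T,o["orientation"],o["force"])
f=lambda a:cv2.convertScaleAbs(cv2.resize(a,None,fx=3,fy=3,interpolation=cv2.INTER_CUBIC),alpha=1.6,beta=15)
cv2.imwrite("pics/t4.png",np.hstack([f(a[190:330,170:300]),f(b[210:350,310:440])]))
```

```text
5.0333 [ 0.41453942 -0.51396333  0.25671871] [ 1.79833986e+02 -2.64395241e-02 -1.39461267e+02] [-0.17953471  0.91258805  0.41118428]
```

View pics/t4.png

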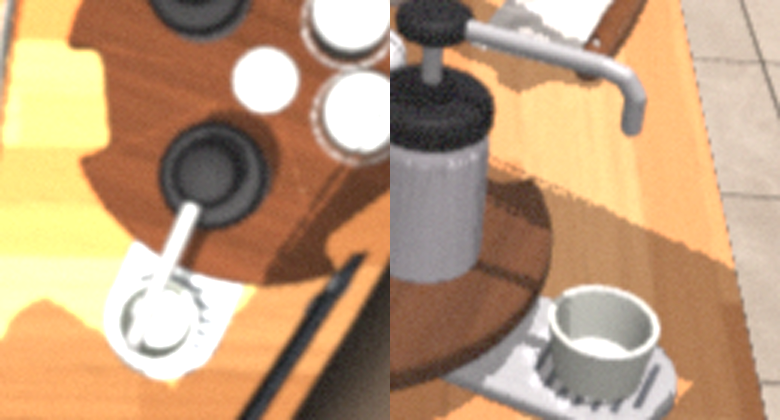

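The spout now lies over the pot. In the top crop the spout end is at about (134,342), the head at (210,175) and the pot mouth at about (157,318). In the side crop the spout end is at (632,130) and the pot mouth at (603,318).

Run:
```python
from h import *
A=np.array([.557,-.2135])
t=lambda u,v,z:ray("top",170+u/3,190+v/3,z)
s=lambda u,v,z:ray("side",310+(u-390)/3,210+v/3,z)
for n,q in [("spout top",t(134,342,.163)),("spout side",s(632,130,.163)),("head top",t(210,175,.207)),("head side",s(433,18,.207)),("lid",t(215,175,.155)),("pot top",t(157,320,.046)),("pot side",s(603,318,.046))]:
    d=q[:2]-A;print(n,q.round(4),np.degrees(np.arctan2(d[1],d[0])).round(2),np.hypot(*d).round(4))
```

```text
spout top [ 0.3897 -0.1389  0.163 ] 155.96 0.1831
spout side [ 0.3904 -0.1414  0.163 ] 156.59 0.1816
head top [ 0.4911 -0.1875  0.207 ] 158.45 0.0708
head side [ 0.4934 -0.1657  0.207 ] 143.09 0.0795
lid [ 0.4918 -0.1868  0.155 ] 157.71 0.0704
pot top [ 0.3922 -0.1398  0.046 ] 155.89 0.1805
pot side [ 0.3926 -0.1351  0.046 ] 154.5 0.1821
```

Spout to pot offset is about 3–6 mm, well inside tolerance. Next I hover over the head at (0.490, -0.185).

Emit:
arm_command(
  targets=[
    [[0,0,0,0.9,4,0,0],[0,0,0,1.8,8,0,0],[0,0,0,2.7,12,0,0],[0,0,0,3.6,16,0,0],[0,0,0,4.6,20,0,0],[0,0,0,5.5,24,0,0],[0,0,0,6.4,28,0,0],[0,0,0,7.2,31,0,0]],
  ],
)

```text
clock: 5.7
tool_pos: [0.4876, -0.1993, 0.2591]
orientation: [-180.0, 0.1, -139.2]
force: [0.8, -0.2, 1.0]
opening: 0.0008
```

Emit:
arm_command(
  targets=[
    [[0,0,0,0.3,1.9,0,0],[0,0,0,0.3,1.9,0,0],[0,0,0,0.3,1.9,-2,0],[0,0,0,0.3,1.9,-3,0],[0,0,0,0.3,1.9,-3,0],[0,0,0,0.3,1.9,-3,0]],
  ],
)

```text
clock: 6.2
tool_pos: [0.4907, -0.1836, 0.2283]
orientation: [179.9, -0.1, -139.3]
force: [0.6, -0.7, 0.2]
opening: 0.0007
```

Run:
```python
from h import *
b=ctrl.snapshot("side");o=ctrl.get_obs();T=o["tool_pos"];print(o["clock"],T,o["orientation"],o["force"])
f=lambda a:cv2.convertScaleAbs(cv2.resize(a,None,fx=3,fy=3,interpolation=cv2.INTER_CUBIC),alpha=1.6,beta=15)
cv2.imwrite("pics/t5.png",f(b[160:340,240:440]))
```

```text
6.25 [ 0.49125867 -0.18381138  0.22892155] [-1.79993762e+02 -2.42928475e-02 -1.39295984e+02] [ 0.0415385  -0.25219697  0.24042305]
```

View pics/t5.png

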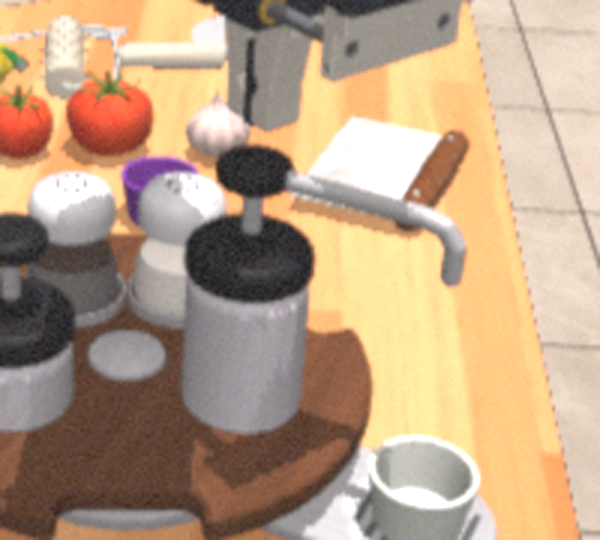

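The side view shows the fingertips at (265,115) just over the tall head at (255,168), within a few mm. I nudge 3 mm in +x and press.

Emit:
arm_command(
  targets=[
    [[0,0,0,0.3,0,-1,0],[0,0,0,0.3,0,-2,0],[0,0,0,0.3,0,-2.7,0],[0,0,0,0.3,0,-3.4,0],[0,0,0,0.3,0,-4,0],[0,0,0,0.3,0,-4.4,0],[0,0,0,0.3,0,-4.5,0],[0,0,0,0.3,0,-4.5,0]],
  ],
)

```text
clock: 6.92
tool_pos: [0.4953, -0.1837, 0.1848]
orientation: [-179.9, 0.0, -139.2]
force: [-1.8, 1.2, 12.3]
opening: 0.0003
```

Emit:
arm_command(
  targets=[
    [[0,0,0,0,0,-0.1,0],[0,0,0,0,0,-0.1,0],[0,0,0,0,0,-0.1,0],[0,0,0,0,0,-0.1,0]],
  ],
)

```text
clock: 7.25
tool_pos: [0.4953, -0.1838, 0.1847]
orientation: [-179.9, 0.1, -139.2]
force: [-4.7, 3.6, 19.7]
opening: 0.0003
```

The force rises from 12 to 20 N while z stays at 0.1847, so the plunger is on its stop at 22 mm. I release and check.

Emit:
arm_command(
  targets=[
    [[0,0,0,0,0,0.5,0],[0,0,0,0,0,1.2,0],[0,0,0,0,0,2,0],[0,0,0,0,0,3,0],[0,0,0,0,0,5,0],[0,0,0,0,0,8,0],[0,0,0,0,-4,8,0],[0,0,0,0,-8,8,0]],
  ],
)

```text
clock: 7.92
tool_pos: [0.4956, -0.2628, 0.2646]
orientation: [-179.9, 0.1, -139.0]
force: [0.9, 1.2, 0.0]
opening: 0.0003
```

Emit:
arm_command(
  targets=[
    [[0,0,0,-1.5,-4,0,0],[0,0,0,-3,-8,0,0],[0,0,0,-4,-12,0,0],[0,0,0,-5,-16,0,0],[0,0,0,-6,-20,0,0],[0,0,0,-7,-24,0,0],[0,0,0,-7,-24,0,0],[0,0,0,-7,-24,0,0]],
  ],
)

```text
clock: 8.58
tool_pos: [0.4228, -0.5049, 0.2605]
orientation: [179.8, -0.0, -139.5]
force: [-0.2, 0.4, -0.9]
opening: 0.0006
```

Run:
```python
from h import *
a=ctrl.snapshot("top");b=ctrl.snapshot("side");o=ctrl.get_obs();T=o["tool_pos"];print(o["clock"],T,o["force"])
f=lambda a:cv2.convertScaleAbs(cv2.resize(a,None,fx=3,fy=3,interpolation=cv2.INTER_CUBIC),alpha=1.3,beta=10)
cv2.imwrite("pics/t6.png",np.hstack([f(a[190:330,170:300]),f(b[210:350,310:440])]))
```

```text
8.6833 [ 0.42405896 -0.50294202  0.26159271] [ 0.61305785  0.35175234 -0.82798687]
```

View pics/t6.png

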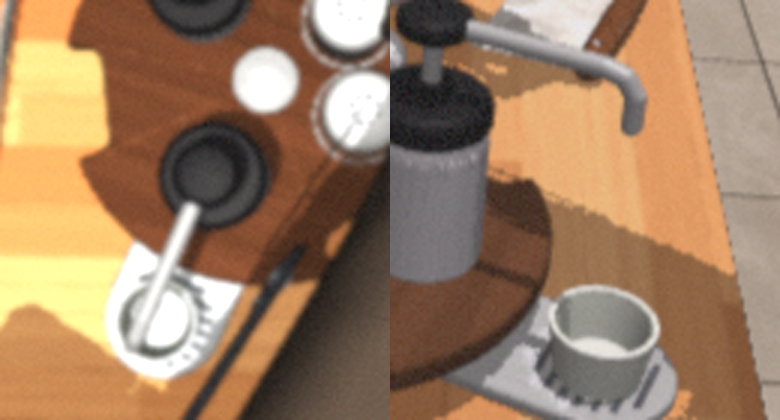

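The pump is up again. The spout end, at (135,345) in the top crop and (632,130) in the side crop, and the pot are where they were before the press. The robot is clear.

```bash
python3 -c "
from plant import ctrl
print(ctrl.close_job())"
```

```text
the job is handed in; nothing more can be done
None
```

The job is handed in, at about 8.7 s on the robot's clock. I turned the carousel about 43° clockwise by pushing notch_1 with the shut fingertips. I then pressed the tall pump's head to its stop, let it rise, and moved the arm clear.

- **Spout over the pot:** before the press, the two camera views put the spout about 3–6 mm from the pot's centre. After the press, the spout and pot look unmoved in both views.
- **Press:** the fingertips stopped at 0.1847 m, 22 mm below the raised head, while the force rose from 12 to about 20 N. That fits the end stop. I took no picture while it was down.
- **At the end:** the pump is up again, the pot is upright, the parts of the shakers in the final picture look undisturbed, and the arm touches nothing.
- **Disagreement:** the side view placed the pump head about 20 mm from the top view's position, so I used the top view and the known geometry. The measured radii also came out 2–5 mm short of the stated ones, which made no difference here.

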